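# Find the flooded float trap by its weight and set it in the test clamp

## Robot

A 6-joint arm with a two-finger parallel gripper is mounted at the origin on the work surface. World frame = base frame: x ahead of the robot, y to its left, z up, the work surface at z = 0. Lengths are in m, angles in degrees, forces in N, time in s.
With the tool pointing down it reaches from about 0.375 to 0.9 m from the base axis. Payload 3.1 kg.
Tool frame: the origin (TCP) lies at the very end of the fingers, on their centre line; the grasp point (between the pads) lies 19 mm behind it (bot.tcp_to_grasp is the distance from the TCP to the grasp point, in m); z points along the fingers, y is the line along which they close (so a half turn about z gives the same grasp; the last joint's range is limited). The gripper opens to 87 mm and grips with 3 to 60 N. Pads are 19 mm wide; open, the fingers measure 117 mm over their backs; the gripper's body (75 mm by 190 mm) begins 51 mm behind the grasp point.
Start: joints at [-81.159, 30.224, 82.088, -0, 67.689, -10.227], TCP at [0.204, -0.591, 0.223] pointing down, gripper open.
Joint ranges: [-176.69, 176.69], [-43.24, 126.21], [12.49, 139.97], [-82, 262], [0, 151.66], [-163.58, 163.58]. Speed limits (degrees/s): [159.86, 159.86, 180, 180, 180, 180].

## Interface

Orientations are given as a 3x3 rotation matrix whose columns are the frame's x, y, z axes.
In Python, from rig import telemetry, capture, camera_info, job, bot gives the robot as it stands. The module is installed in compiled form; this text tells all that it offers.
- The arm moves only by the tool carry_out, never from a script. Its argument "deltas" is a list that holds one entry, the list of rows, each a list of 7 numbers: the shift along the tool's x, y, z scaled (see below), then the turn, a rotation vector about the tool's x, y, z scaled (see below), then the closure, from -1 (fully open) to 1 (shut). In form: [[[dx, dy, dz, ax, ay, az, claw], ...]]. A call has exactly 10 rows; each row is the pose to reach, as a shift and turn from the pose commanded when the call began, along the tool's axes at that moment, turning the shorter way round; what a row does not reach only later rows make up. The controller multiplies each number of a shift by 15 cm and each number of a turn by 360 degrees. A row lasts 1/12 s, in which the tool goes at most 41.7 mm and 7.16 degrees, less where a joint would pass 70% of its speed; a pose out of reach is approached as far as the arm can. A call with a number of a shift or a turn outside -1 to 1 is refused whole. A call with a gripper value outside its range is refused whole. The fingers move at their own pace and stop on an object; the grip force is fixed at half the most. Time passes only in rows, so rows that repeat a pose let the fingers close, or fill a call up. It gives the time, the measured TCP pose, the force, the opening and the grip force at its end, in the units of the state.
- telemetry.read_state(): the state, without advancing time (a new reading comes with each control period).
- capture(name): name is "side" or "top" or "wrist"; returns the picture (400x640x3 uint8, red, green, blue); there is no depth.
- camera_info(name): a dict with "mtx" (3x3 intrinsics, pixels), "cam_to_world" (4x4, takes a point from camera to world coordinates); the wrist camera has in their place "T_tool_cam" (4x4, takes a point from camera to tool coordinates, whose origin is the TCP and whose axes are the flange's). Camera axes: x right, y down, z forward; pixel columns grow to the right and rows downward; lengths in m; the calibration is good to about 2 mm. A picture is of the moment at which its call begins: read the wrist's pose just before it. camera_info takes no time and is no camera call.
- job.hand_in(): hands the job in; it is judged then, once.
The state is a dict: "time_s": time; "joint_positions": joint angles; "qvel": joint speeds; "tau": joint torques, N m; "position": TCP position; "tcp_rot": TCP orientation; "force": force on the tool from outside, world axes, zero at the start; "moment": the same for the moment, N m; "opening": opening from 0.0 (shut) to 1.0 (fully open); "grasp_force": force on a finger pad.
Only numpy, scipy, OpenCV 4.12 (cv2) and the standard library are available. Lean on these libraries where they do the work, as an engineer would, in place of code of your own. Each camera call takes 0.05 s, during which the arm holds its last target. There are 200 camera calls.

## Task

One of the three look-alike float traps in the rack has a flooded float and is clearly heavier than the other two: heft them to find it, then stand it upright on the turntable, centred between the two clamp plates with its end flanges facing the plates. The rack walls leave only the flanged ends free to grip and the clamp plates only the flat sides, so on the way set it down on the plinth and take it again the other way. Leave the other two traps standing where they were in their bays, drop nothing, and do not disturb the cooler, probe, cap nut or bracket lying around.

Things in the scene. Friction and masses are not known exactly. Their poses are not given: they have to be found in the camera images.
- rack: Fixed metal rack, origin: centre of underside, on the plinth. Base plate 100 (x) by 228 mm (y), 6 mm thick; four upright walls 6 mm thick, 72 mm long (x), tops 102 mm up, at y = -111, -37, +37, +111 mm. Three bays at y = -74, 0, +74 mm, 68 mm wide, open above and at both x ends; traps stand on the base plate.
- turntable: Fixed steel turntable, 230 mm across, dimpled rim, flat top 35 mm up; origin: centre of underside. On it two upright clamp plates, 60 mm wide (y), 12 mm thick, inner faces at x = +40 and -40 mm, tops 125 mm above the plinth; struts behind them reach x = +-82 mm. The space between is open above and at both y sides.
- clamp_seat (a point): Centre of the place between the clamp plates, on the turntable's top face; x points from one plate to the other, z up. The trap's origin belongs here.
- trap_a: Float trap, one of three look-alikes: grey cast block 90 mm high, 52 (x) by 56 mm (y, flat sides); on each x end a round flange 54 mm across, 6 mm thick, centred 55 mm up: 64 mm over the flanges. Origin: centre of underside, z up. A sealed-in float has 2 mm play. Sound traps weigh about 0.4 kg, the flooded one 0.65 to 0.9 kg; it may be any. Starts in the bay at rack y = -74 mm.
- trap_b: Float trap, one of three look-alikes: grey cast block 90 mm high, 52 (x) by 56 mm (y, flat sides); on each x end a round flange 54 mm across, 6 mm thick, centred 55 mm up: 64 mm over the flanges. Origin: centre of underside, z up. A sealed-in float has 2 mm play. Sound traps weigh about 0.4 kg, the flooded one 0.65 to 0.9 kg; it may be any. Starts in the middle bay.
- trap_c: Float trap, one of three look-alikes: grey cast block 90 mm high, 52 (x) by 56 mm (y, flat sides); on each x end a round flange 54 mm across, 6 mm thick, centred 55 mm up: 64 mm over the flanges. Origin: centre of underside, z up. A sealed-in float has 2 mm play. Sound traps weigh about 0.4 kg, the flooded one 0.65 to 0.9 kg; it may be any. Starts in the bay at rack y = +74 mm.
- cooler: Bystander: stainless sample cooler housing, upright cylinder 76 mm across, 130 mm high; origin: centre of its underside.
- probe: Bystander: chrome thermometer probe lying flat, 154 mm long along its x, head 30 mm square and 24 mm high at -x; origin under the stem.
- cap_nut: Bystander: domed hexagonal brass cap nut, 69 mm over its corners, 52 mm high; origin: centre of its underside.
- bracket: Bystander: olive iron angle bracket, foot 60 by 110 mm (y), upright leg 63 mm high on its +x edge; origin: centre of its underside.

How it is judged (in metres and radians):
At the end, for the whole second after the job is handed in: The flooded trap (presses on the turntable with over 5.4 N) stands upright (6 deg) between the plates, within 12 mm (plate to plate) and 15 mm (across) of the seat, flange axis within 0.2 rad of plate-to-plate; the others upright within 30 mm of their starts; all at rest (((x of trap_a in the frame of clamp_seat between -0.012 and 0.012 m and y of trap_a in the frame of clamp_seat between -0.015 and 0.015 m and angle between the x axis of trap_a and the x axis of clamp_seat, either way round below 0.2 rad and contact force between trap_a and turntable above 5.4 N and distance of each of trap_b, trap_c from where it was at the start of the episode below 0.03 m) or (x of trap_b in the frame of clamp_seat between -0.012 and 0.012 m and y of trap_b in the frame of clamp_seat between -0.015 and 0.015 m and angle between the x axis of trap_b and the x axis of clamp_seat, either way round below 0.2 rad and contact force between trap_b and turntable above 5.4 N and distance of each of trap_a, trap_c from where it was at the start of the episode below 0.03 m) or (x of trap_c in the frame of clamp_seat between -0.012 and 0.012 m and y of trap_c in the frame of clamp_seat between -0.015 and 0.015 m and angle between the x axis of trap_c and the x axis of clamp_seat, either way round below 0.2 rad and contact force between trap_c and turntable above 5.4 N and distance of each of trap_a, trap_b from where it was at the start of the episode below 0.03 m)) and angle between each of trap_a, trap_b, trap_c's own z axis and vertical below 0.1 rad and linear speed of each of trap_a, trap_b, trap_c below 0.02 m/s); the robot touches nothing.
It fails at once if a trap dropped: falling faster than 0.4 m/s while not held ((linear speed of trap_a above 0.4 m/s and contact force between the fingers and trap_a below 0.3 N) or (linear speed of trap_b above 0.4 m/s and contact force between the fingers and trap_b below 0.3 N) or (linear speed of trap_c above 0.4 m/s and contact force between the fingers and trap_c below 0.3 N)).
It fails at once if cooler, probe, cap nut or bracket shifted by more than 30 mm (distance of any of cooler, probe, cap_nut, bracket from where it was at the start of the episode above 0.03 m).
It also fails if it takes over 72 s, if anything falls off the work surface, if the arm or the gripper's body presses on something with over 40 N, if the wrist force passes 120 N, or if a joint passes its speed limit or range.

## Working session

There is one attempt and no reset: what is moved stays moved. The work goes in short steps, Python scripts to look and compute and a tool call to move; the robot and the scene stay as the last step left them, time stands still between calls to the robot, and variables do not carry over. Pictures are saved under pics/ and viewed, at most 10 in all, crops included, and the job is handed in when it is done.

Besides the shell and the picture viewer there is one more tool, called after "Call:" as name(argument=value, ...), one argument or row to a line, values as JSON. carry_out: Moves the arm, as the interface text tells. Its arguments: {"type":"object","properties":{"deltas":{"type":"array","items":{"type":"array","items":{"type":"array","items":{"type":"number"}}}}},"required":["deltas"]}

```bash
mkdir -p pics; python3 - <<'E'
from rig import telemetry, capture, camera_info
import cv2,numpy as np
np.set_printoptions(precision=4,suppress=True)
s=telemetry.read_state();print(s)
for n in("top","side"):
    cv2.imwrite(f"pics/{n}0.png",capture(n)[:,:,::-1]);c=camera_info(n);print(n,c)
print(camera_info("wrist"))
E
```

```text
{'time_s': 0.0, 'joint_positions': array([-81.1585,  30.2775,  82.1569,   0.001 ,  67.6873, -10.2279]), 'qvel': array([ 0.0782,  0.0234, -0.1198,  0.0032,  0.0359,  0.0249]), 'tau': array([  0.0011, -44.004 , -17.6591,   0.0632,   0.058 ,  -0.0002]), 'position': array([ 0.2041, -0.59  ,  0.2216]), 'tcp_rot': array([[ 0.9451,  0.3267, -0.0003],
       [ 0.3267, -0.9451,  0.0021],
       [ 0.0004, -0.0021, -1.    ]]), 'force': array([-1.0382,  0.0471, -0.2929]), 'moment': array([ 0.0265, -0.0105,  0.0041]), 'grasp_force': 0.0, 'opening': 1.004185085856982}
top {'mtx': array([[457.8802,   0.    , 317.0164],
       [  0.    , 457.8802, 196.8666],
       [  0.    ,   0.    ,   1.    ]]), 'cam_to_world': array([[ 0.0232, -0.9969,  0.0757,  0.4657],
       [-0.9997, -0.0229,  0.0049, -0.0274],
       [-0.0032, -0.0758, -0.9971,  1.2596],
       [ 0.    ,  0.    ,  0.    ,  1.    ]])}
side {'mtx': array([[381.434 ,   0.    , 320.2515],
       [  0.    , 381.434 , 210.2345],
       [  0.    ,   0.    ,   1.    ]]), 'cam_to_world': array([[-0.9585, -0.1889,  0.2136,  0.4013],
       [-0.2851,  0.6369, -0.7163,  0.6117],
       [-0.0007, -0.7475, -0.6643,  0.6278],
       [ 0.    ,  0.    ,  0.    ,  1.    ]])}
{'mtx': array([[323.1322,   0.    , 317.932 ],
       [  0.    , 323.1322, 202.5657],
       [  0.    ,   0.    ,   1.    ]]), 'T_tool_cam': array([[-0.0008, -0.9529, -0.3033,  0.0827],
       [ 1.    , -0.0005, -0.0009,  0.0006],
       [ 0.0007, -0.3033,  0.9529, -0.1622],
       [ 0.    ,  0.    ,  0.    ,  1.    ]])}
```

View pics/top0.png

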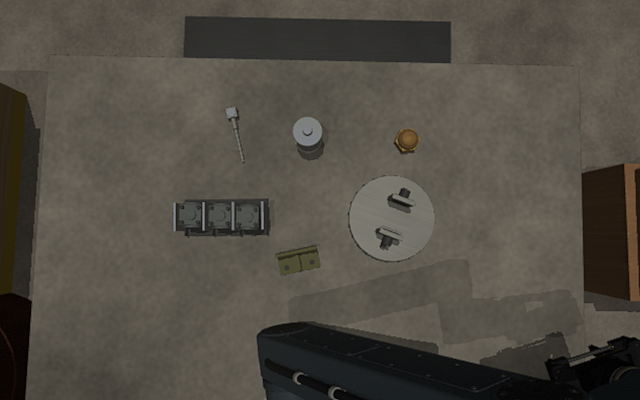

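View pics/side0.png

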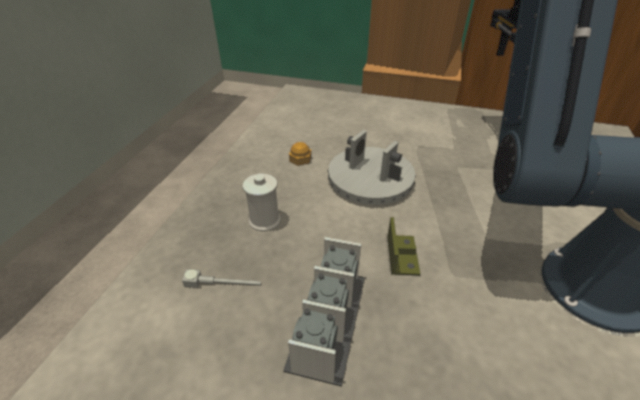

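The top view shows the rack at about (221,217), the turntable centred near (391,219), the clamp plates at (402,198) and (388,238), the cooler at (308,132), the probe at (235,135), the nut at (407,139) and the bracket at (298,260). The side view shows the same layout. I'll zoom in next.

```bash
python3 - <<'E'
import cv2,numpy as np
i=cv2.imread("pics/top0.png")
a=cv2.resize(i[185:251,165:280],None,fx=6.9,fy=6.9,interpolation=cv2.INTER_CUBIC)[:,:790]
cv2.imwrite("pics/c1.png",a)
a=cv2.resize(i[170:266,343:441],None,fx=6,fy=6,interpolation=cv2.INTER_CUBIC)
cv2.imwrite("pics/c2.png",cv2.convertScaleAbs(a,alpha=1.3))
E
```

```text
(no output)
```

View pics/c1.png

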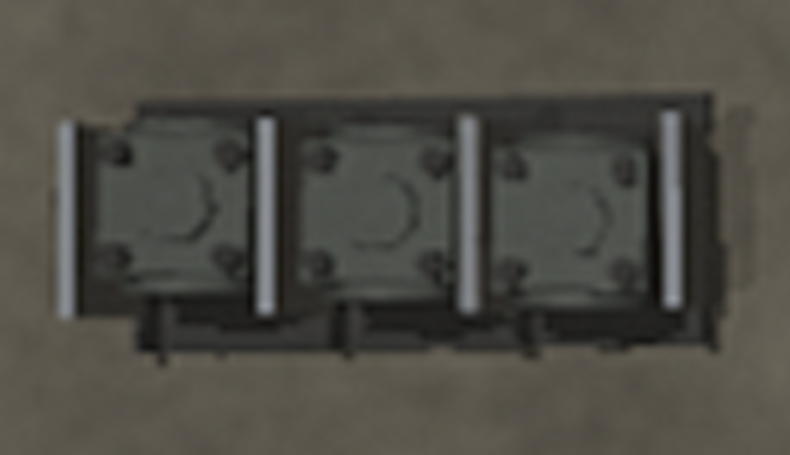

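View pics/c2.png

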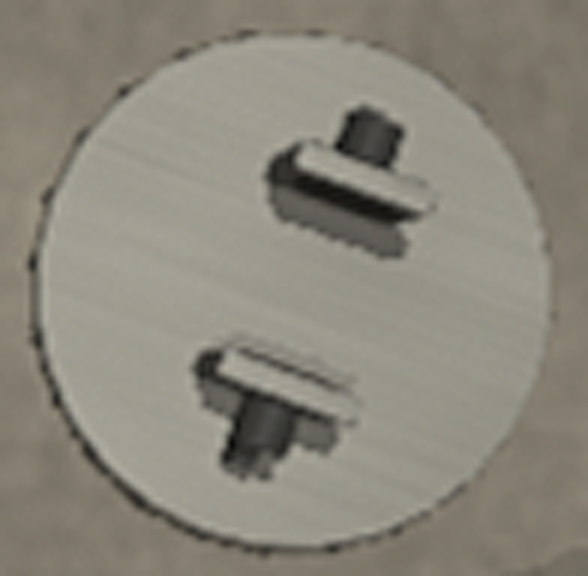

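The crops show wall tops as vertical bars at crop columns 67, 266, 468 and 672. Trap lids are centred near (173,206), (378,212) and (569,220). The plate tops are centred near (365,178) and (289,385), and the disk centre is near (294,289).

```bash
cat > h.py <<'E'
import numpy as np
from rig import camera_info,telemetry
np.set_printoptions(precision=4,suppress=True)
def ray(n,uv,z,Tcw=None,m=None):
    if Tcw is None: c=camera_info(n);Tcw=c["cam_to_world"];m=c["mtx"]
    d=Tcw[:3,:3]@np.linalg.solve(m,[*uv,1]);o=Tcw[:3,3]
    return (o+d*(z-o[2])/d[2])[:2]
E
python3 - <<'E'
from h import *
def c(u,v,z,s,o): return ray("top",((u+.5)/s-.5+o[0],(v+.5)/s-.5+o[1]),z)
R=lambda u,v,z:c(u,v,z,6.9,(165,185)); T=lambda u,v,z:c(u,v,z,6,(343,170))
for u,a,b in((67,122,317),(266,118,315),(468,115,313),(672,112,308)): print(R(u,a,.102),R(u,b,.102))
print("mid",np.mean([(R(u,a,.102)+R(u,b,.102))/2 for u,a,b in((67,122,317),(266,118,315),(468,115,313),(672,112,308))],0))
w=R(67,219.5,.102)-R(672,210,.102);print("rack y yaw",np.degrees(np.arctan2(w[1],w[0])),np.linalg.norm(w))
for p in((173,206),(377.5,212.5),(569,220.5)): print("trap",R(*p,.092))
a,b=T(365,178,.125),T(289,385,.125);d=a-b
print("plates",a,b,(a+b)/2,np.linalg.norm(d),np.degrees(np.arctan2(d[1],d[0])),"disk",T(294.5,289.5,.035))
for n,p,z in(("cooler",(308,130),.13),("probehead",(232,113),.02),("probetip",(242,161),.01),("nut",(407,140),.03),("brk",(278,256),.063),("brk",(317,247),.063)):print(n,ray("top",p,z))
E
```

```text
[0.5316 0.3398] [0.4602 0.3365]
[0.5347 0.2667] [0.4626 0.2637]
[0.5375 0.1925] [0.465  0.1898]
[0.5404 0.1176] [0.4686 0.1153]
mid [0.5001 0.2277]
rack y yaw 92.22416907043227 0.22188722658041876
trap [0.5019 0.3023]
trap [0.5013 0.2265]
trap [0.5    0.1556]
plates [ 0.5508 -0.2364] [ 0.4647 -0.2059] [ 0.5078 -0.2211] 0.09133943997645295 -19.492996402805247 disk [ 0.5071 -0.222 ]
cooler [0.7187 0.0046]
probehead [0.7861 0.2183]
probetip [0.6549 0.1877]
nut [ 0.7196 -0.2621]
brk [0.4003 0.0762]
brk [ 0.4259 -0.0245]
```

Call:
carry_out(
  deltas=[
    [[0.4,-0.2,0,0,0,-0.05,-1],[0.848,-0.412,0,0,0,-0.1015,-1],[0.848,-0.412,0,0,0,-0.1015,-1],[0.848,-0.412,0,0,0,-0.1015,-1],[0.848,-0.412,0,0,0,-0.1015,-1],[0.848,-0.412,0,0,0,-0.1015,-1],[0.848,-0.412,0,0,0,-0.1015,-1],[0.848,-0.412,0,0,0,-0.1015,-1],[0.848,-0.412,0,0,0,-0.1015,-1],[0.848,-0.412,0,0,0,-0.1015,-1]],
  ],
)

```text
time_s: 0.93
position: [0.3036, -0.4913, 0.2224]
tcp_rot: [[0.567, 0.824, -0.0], [0.824, -0.567, 0.0], [-0.0, -0.0, -1.0]]
force: [0.9, 1.2, -0.5]
opening: 1.0
grasp_force: 0.0
```

Call:
carry_out(
  deltas=[
    [[0.4,0.1,0,0,0,-0.05,-1],[0.927,0.175,0,0,0,-0.1015,-1],[0.927,0.175,0,0,0,-0.1015,-1],[0.927,0.175,0,0,0,-0.1015,-1],[0.927,0.175,0,0,0,-0.1015,-1],[0.927,0.175,0,0,0,-0.1015,-1],[0.927,0.175,0,0,0,-0.1015,-1],[0.927,0.175,0,0,0,-0.1015,-1],[0.927,0.175,0,0,0,-0.1015,-1],[0.927,0.175,0,0,0,-0.1015,-1]],
  ],
)

```text
time_s: 1.77
position: [0.4039, -0.3915, 0.2225]
tcp_rot: [[-0.035, 0.999, -0.0], [0.999, 0.035, 0.0], [0.0, -0.0, -1.0]]
force: [-0.3, -0.9, -0.4]
opening: 1.005
grasp_force: 0.0
```

Call:
carry_out(
  deltas=[
    [[0.4,0.08,0,0,0,0,-1],[0.906,0.192,0,0,0,0,-1],[0.906,0.192,0,0,0,0,-1],[0.906,0.192,0,0,0,0,-1],[0.906,0.192,0,0,0,0,-1],[0.906,0.192,0,0,0,0,-1],[0.906,0.192,0,0,0,0,-1],[0.906,0.192,0,0,0,0,-1],[0.906,0.192,0,0,0,0,-1],[0.906,0.192,0,0,0,0,-1]],
  ],
)

```text
time_s: 2.6
position: [0.428, -0.2551, 0.2225]
tcp_rot: [[-0.036, 0.999, 0.0], [0.999, 0.036, -0.0], [-0.0, 0.0, -1.0]]
force: [-0.1, -0.3, -0.8]
opening: 0.999
grasp_force: 0.0
```

Call:
carry_out(
  deltas=[
    [[0.4,0.08,0,0,0,0,-1],[0.906,0.192,0,0,0,0,-1],[0.906,0.192,0,0,0,0,-1],[0.906,0.192,0,0,0,0,-1],[0.906,0.192,0,0,0,0,-1],[0.906,0.192,0,0,0,0,-1],[0.906,0.192,0,0,0,0,-1],[0.906,0.192,0,0,0,0,-1],[0.906,0.192,0,0,0,0,-1],[0.906,0.192,0,0,0,0,-1]],
  ],
)

```text
time_s: 3.43
position: [0.4518, -0.1182, 0.2225]
tcp_rot: [[-0.036, 0.999, 0.0], [0.999, 0.036, -0.0], [-0.0, 0.0, -1.0]]
force: [0.3, -0.3, 0.1]
opening: 1.004
grasp_force: 0.0
```

Call:
carry_out(
  deltas=[
    [[0.4,0.08,0,0,0,0,-1],[0.906,0.192,0,0,0,0,-1],[0.906,0.192,0,0,0,0,-1],[0.906,0.192,0,0,0,0,-1],[0.906,0.192,0,0,0,0,-1],[0.906,0.192,0,0,0,0,-1],[0.906,0.192,0,0,0,0,-1],[0.906,0.192,0,0,0,0,-1],[0.906,0.192,0,0,0,0,-1],[0.906,0.192,0,0,0,0,-1]],
  ],
)

```text
time_s: 4.27
position: [0.4755, 0.0188, 0.2225]
tcp_rot: [[-0.036, 0.999, -0.0], [0.999, 0.036, -0.0], [-0.0, -0.0, -1.0]]
force: [-0.5, 0.1, 0.2]
opening: 1.001
grasp_force: 0.0
```

Call:
carry_out(
  deltas=[
    [[0.4,0.08,0,0,0,0,-1],[0.906,0.192,0,0,0,0,-1],[0.906,0.192,0,0,0,0,-1],[0.906,0.192,0,0,0,0,-1],[0.906,0.192,0,0,0,0,-1],[0.906,0.192,0,0,0,0,-1],[0.906,0.192,0,0,0,0,-1],[0.906,0.192,0,0,0,0,-1],[0.906,0.192,0,0,0,0,-1],[0.906,0.192,0,0,0,0,-1]],
  ],
)

```text
time_s: 5.1
position: [0.4992, 0.1556, 0.2226]
tcp_rot: [[-0.036, 0.999, -0.0], [0.999, 0.036, -0.0], [-0.0, -0.0, -1.0]]
force: [0.9, 0.1, -0.5]
opening: 1.001
grasp_force: 0.0
```

```bash
python3 - <<'E'
from h import *
from rig import capture
import cv2
s=telemetry.read_state();im=capture("wrist");print(s["position"])
cv2.imwrite("pics/w1.png",im[:,:,::-1])
E
```

```text
[0.4992 0.1556 0.2226]
```

View pics/w1.png

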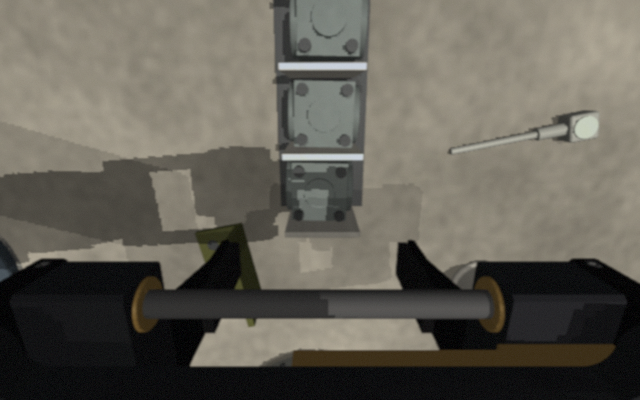

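The wrist view shows the near trap's lid centred around (319,193), the middle trap around (326,117), and walls at rows 66, 157 and 235. I'll check these against the top-view estimates.

```bash
python3 - <<'E'
from h import *
s=telemetry.read_state();c=camera_info("wrist")
T=np.eye(4);T[:3,:3]=s["tcp_rot"];T[:3,3]=s["position"];M=T@c["T_tool_cam"]
for l in([(298,172),(341,169),(298,215),(341,215)],[(299,92),(352,91),(303,143),(352,141)],[(305,46),(351,47)]):
    p=np.array([ray(0,q,.098,M,c["mtx"]) for q in l]);print(p.mean(0),p.tolist())
print([ray(0,q,.102,M,c["mtx"]) for q in((278,66),(367,66),(281,157),(363,157))])
E
```

```text
[0.4995 0.1568] [[0.4793717885313968, 0.17604482175092395], [0.5180660644510953, 0.18016318149911908], [0.4800531379718093, 0.13474727355253333], [0.520567319101132, 0.13617301747636526]]
[0.5031 0.2248] [[0.47908186072649944, 0.24452356164936018], [0.5235159897281159, 0.24688198780865064], [0.48333881109403626, 0.2021881323171176], [0.5263008774635517, 0.20544187132262484]]
[0.5019 0.2801] [[0.483308182279203, 0.2798242213686578], [0.5204546371725501, 0.2803967045095423]]
[array([0.462 , 0.2638]), array([0.534 , 0.2663]), array([0.4644, 0.1898]), array([0.5365, 0.1924])]
```

Call:
carry_out(
  deltas=[
    [[0,0,0.1,0,0,0,-1],[0,0,0.3,0,0,0,-1],[0,0,0.45,0,0,0,-1],[0,0,0.6,0,0,0,-1],[0,0,0.65,0,0,0,-1],[0,0,0.7,0,0,0,-1],[0,0,0.75,0,0,0,-1],[0,0,0.8,0,0,0,-1],[0,0,0.8,0,0,0,-1],[0,0,0.8,0,0,0,-1]],
  ],
)

```text
time_s: 5.98
position: [0.4994, 0.1568, 0.1028]
tcp_rot: [[-0.037, 0.999, 0.0], [0.999, 0.037, 0.0], [0.0, 0.0, -1.0]]
force: [-0.2, 0.8, -0.1]
opening: 0.998
grasp_force: 0.0
```

Call:
carry_out(
  deltas=[
    [[0,0,0.05,0,0,0,-1],[0,0,0.1,0,0,0,-1],[0,0,0.15,0,0,0,-1],[0,0,0.2,0,0,0,-1],[0,0,0.25,0,0,0,-1],[0,0,0.3,0,0,0,-1],[0,0,0.35,0,0,0,-1],[0,0,0.37,0,0,0,-1],[0,0,0.37,0,0,0,-1],[0,0,0.37,0,0,0,-1]],
  ],
)

```text
time_s: 6.82
position: [0.4991, 0.1567, 0.0468]
tcp_rot: [[-0.037, 0.999, -0.0], [0.999, 0.037, -0.0], [-0.0, -0.0, -1.0]]
force: [-0.2, -1.7, -0.8]
opening: 1.001
grasp_force: 0.0
```

Call:
carry_out(
  deltas=[
    [[0,0,0,0,0,0,1],[0,0,0,0,0,0,1],[0,0,0,0,0,0,1],[0,0,0,0,0,0,1],[0,0,0,0,0,0,1],[0,0,0,0,0,0,1],[0,0,0,0,0,0,1],[0,0,0,0,0,0,1],[0,0,0,0,0,0,1],[0,0,0,0,0,0,1]],
  ],
)

```text
time_s: 7.65
position: [0.5, 0.1568, 0.0474]
tcp_rot: [[-0.037, 0.999, 0.002], [0.999, 0.037, 0.0], [0.0, 0.002, -1.0]]
force: [2.2, 0.5, 3.1]
opening: 0.729
grasp_force: 29.9
```

Call:
carry_out(
  deltas=[
    [[0,0,-0.03,0,0,0,1],[0,0,-0.06,0,0,0,1],[0,0,-0.09,0,0,0,1],[0,0,-0.12,0,0,0,1],[0,0,-0.14,0,0,0,1],[0,0,-0.14,0,0,0,1],[0,0,-0.14,0,0,0,1],[0,0,-0.14,0,0,0,1],[0,0,-0.14,0,0,0,1],[0,0,-0.14,0,0,0,1]],
  ],
)

```text
time_s: 8.48
position: [0.499, 0.1567, 0.0678]
tcp_rot: [[-0.037, 0.999, -0.001], [0.999, 0.037, -0.0], [-0.0, -0.001, -1.0]]
force: [0.2, 0.7, -4.1]
opening: 0.731
grasp_force: 29.9
```

```bash
python3 - <<'E'
from h import *
from rig import capture
for i in range(4):
    s=telemetry.read_state();print(s["time_s"],s["force"],s["tau"][1:3],s["position"],s["grasp_force"]);capture("top")
E
```

```text
8.4833 [ 0.1583  0.6922 -4.0883] [-41.9703  -9.613 ] [0.499  0.1567 0.0678] 29.89046239759773
8.5333 [ 0.3354  0.0184 -3.6285] [-41.9484  -9.6077] [0.499  0.1567 0.0679] 29.89053202327341
8.5833 [-0.0193 -0.2688 -3.2638] [-41.9319  -9.6061] [0.4991 0.1567 0.0679] 29.890553285367787
8.6333 [ 0.294  -0.9848 -4.1208] [-41.9195  -9.6069] [0.4991 0.1567 0.0679] 29.890541802160442
```

Call:
carry_out(
  deltas=[
    [[0,0,0.03,0,0,0,1],[0,0,0.06,0,0,0,1],[0,0,0.09,0,0,0,1],[0,0,0.11,0,0,0,1],[0,0,0.125,0,0,0,1],[0,0,0.14,0,0,0,1],[0,0,0.14,0,0,0,1],[0,0,0.14,0,0,0,1],[0,0,0.14,0,0,0,-1],[0,0,0.14,0,0,0,-1]],
  ],
)

```text
time_s: 9.52
position: [0.4999, 0.1568, 0.0473]
tcp_rot: [[-0.037, 0.999, 0.002], [0.999, 0.037, 0.0], [0.0, 0.002, -1.0]]
force: [-0.4, -0.4, 0.1]
opening: 0.812
grasp_force: 0.0
```

Call:
carry_out(
  deltas=[
    [[0,0,0,0,0,0,-1],[0,0,0,0,0,0,-1],[0,0,0,0,0,0,-1],[0,0,0,0,0,0,-1],[0,0,-0.05,0,0,0,-1],[0,0,-0.1,0,0,0,-1],[0,0,-0.1,0,0,0,-1],[0,0,-0.1,0,0,0,-1],[0,0,-0.1,0,0,0,-1],[0,0,-0.1,0,0,0,-1]],
  ],
)

```text
time_s: 10.35
position: [0.4991, 0.1567, 0.0621]
tcp_rot: [[-0.037, 0.999, -0.0], [0.999, 0.037, 0.0], [0.0, -0.0, -1.0]]
force: [-0.4, 0.7, 0.4]
opening: 1.0
grasp_force: 0.0
```

Call:
carry_out(
  deltas=[
    [[0.08,0.01,0,0,0,0,-1],[0.18,0.02,0,0,0,0,-1],[0.28,0.03,0,0,0,0,-1],[0.38,0.033,0,0,0,0,-1],[0.459,0.033,0,0,0,0,-1],[0.459,0.033,0.03,0,0,0,-1],[0.459,0.033,0.06,0,0,0,-1],[0.459,0.033,0.1,0,0,0,-1],[0.459,0.033,0.1,0,0,0,-1],[0.459,0.033,0.1,0,0,0,-1]],
  ],
)

```text
time_s: 11.18
position: [0.501, 0.2249, 0.0463]
tcp_rot: [[-0.036, 0.999, -0.002], [0.999, 0.036, -0.0], [-0.0, -0.002, -1.0]]
force: [0.1, 0.3, -0.9]
opening: 1.0
grasp_force: 0.0
```

Call:
carry_out(
  deltas=[
    [[0,0,0,0,0,0,1],[0,0,0,0,0,0,1],[0,0,0,0,0,0,1],[0,0,0,0,0,0,1],[0,0,0,0,0,0,1],[0,0,0,0,0,0,1],[0,0,0,0,0,0,1],[0,0,0,0,0,0,1],[0,0,0,0,0,0,1],[0,0,0,0,0,0,1]],
  ],
)

```text
time_s: 12.02
position: [0.5016, 0.2256, 0.0472]
tcp_rot: [[-0.038, 0.999, 0.0], [0.999, 0.038, -0.0], [-0.0, 0.0, -1.0]]
force: [-0.8, -2.0, 3.8]
opening: 0.736
grasp_force: 29.9
```

Call:
carry_out(
  deltas=[
    [[0,0,-0.03,0,0,0,1],[0,0,-0.06,0,0,0,1],[0,0,-0.09,0,0,0,1],[0,0,-0.12,0,0,0,1],[0,0,-0.14,0,0,0,1],[0,0,-0.14,0,0,0,1],[0,0,-0.14,0,0,0,1],[0,0,-0.14,0,0,0,1],[0,0,-0.14,0,0,0,1],[0,0,-0.14,0,0,0,1]],
  ],
)

```text
time_s: 12.85
position: [0.5014, 0.2257, 0.0678]
tcp_rot: [[-0.037, 0.999, -0.0], [0.999, 0.037, -0.0], [-0.0, -0.0, -1.0]]
force: [-0.5, -0.1, -4.1]
opening: 0.734
grasp_force: 29.9
```

```bash
python3 - <<'E'
from h import *
from rig import capture
for i in range(3):
    s=telemetry.read_state();print(s["time_s"],s["force"],s["tau"][1:3],s["position"],s["grasp_force"]);capture("top")
E
```

```text
12.85 [-0.5173 -0.1227 -4.1135] [-44.0193 -10.658 ] [0.5014 0.2257 0.0678] 29.863121607340872
12.9 [-0.8902  0.2001 -4.36  ] [-43.9954 -10.65  ] [0.5014 0.2257 0.0678] 29.863165779970586
12.95 [ 0.5101  0.3559 -4.3671] [-43.9777 -10.6467] [0.5014 0.2257 0.0679] 29.863225403241813
```

The middle trap is sound too, at about 4.2 N. I'll put it back and heft the far one.

Call:
carry_out(
  deltas=[
    [[0,0,0.03,0,0,0,1],[0,0,0.06,0,0,0,1],[0,0,0.09,0,0,0,1],[0,0,0.11,0,0,0,1],[0,0,0.125,0,0,0,1],[0,0,0.14,0,0,0,1],[0,0,0.14,0,0,0,1],[0,0,0.14,0,0,0,1],[0,0,0.14,0,0,0,-1],[0,0,0.14,0,0,0,-1]],
  ],
)

```text
time_s: 13.83
position: [0.5023, 0.2259, 0.0474]
tcp_rot: [[-0.037, 0.999, 0.002], [0.999, 0.037, 0.0], [0.0, 0.002, -1.0]]
force: [0.3, 0.2, -0.1]
opening: 0.817
grasp_force: 0.0
```

Call:
carry_out(
  deltas=[
    [[0,0,0,0,0,0,-1],[0,0,0,0,0,0,-1],[0,0,0,0,0,0,-1],[0,0,0,0,0,0,-1],[0,0,-0.05,0,0,0,-1],[0,0,-0.1,0,0,0,-1],[0,0,-0.1,0,0,0,-1],[0,0,-0.1,0,0,0,-1],[0,0,-0.1,0,0,0,-1],[0,0,-0.1,0,0,0,-1]],
  ],
)

```text
time_s: 14.67
position: [0.5015, 0.2257, 0.0621]
tcp_rot: [[-0.037, 0.999, -0.0], [0.999, 0.037, -0.0], [-0.0, -0.0, -1.0]]
force: [-0.1, 0.3, -0.4]
opening: 1.005
grasp_force: 0.0
```

Call:
carry_out(
  deltas=[
    [[0.09,0.01,0,0,0,0,-1],[0.2,0.02,0,0,0,0,-1],[0.31,0.022,0,0,0,0,-1],[0.42,0.022,0,0,0,0,-1],[0.506,0.022,0,0,0,0,-1],[0.506,0.022,0.03,0,0,0,-1],[0.506,0.022,0.06,0,0,0,-1],[0.506,0.022,0.1,0,0,0,-1],[0.506,0.022,0.1,0,0,0,-1],[0.506,0.022,0.1,0,0,0,-1]],
  ],
)

```text
time_s: 15.5
position: [0.5015, 0.3007, 0.0462]
tcp_rot: [[-0.036, 0.999, -0.002], [0.999, 0.036, -0.001], [-0.001, -0.002, -1.0]]
force: [-0.2, 0.1, 0.2]
opening: 0.998
grasp_force: 0.0
```

Call:
carry_out(
  deltas=[
    [[0,0,0,0,0,0,1],[0,0,0,0,0,0,1],[0,0,0,0,0,0,1],[0,0,0,0,0,0,1],[0,0,0,0,0,0,1],[0,0,0,0,0,0,1],[0,0,0,0,0,0,1],[0,0,0,0,0,0,1],[0,0,0,0,0,0,1],[0,0,0,0,0,0,1]],
  ],
)

```text
time_s: 16.33
position: [0.5024, 0.3017, 0.0473]
tcp_rot: [[-0.038, 0.999, 0.001], [0.999, 0.038, 0.0], [0.0, 0.001, -1.0]]
force: [1.5, -1.1, 1.6]
opening: 0.737
grasp_force: 29.9
```

Call:
carry_out(
  deltas=[
    [[0,0,-0.03,0,0,0,1],[0,0,-0.06,0,0,0,1],[0,0,-0.09,0,0,0,1],[0,0,-0.12,0,0,0,1],[0,0,-0.14,0,0,0,1],[0,0,-0.14,0,0,0,1],[0,0,-0.14,0,0,0,1],[0,0,-0.14,0,0,0,1],[0,0,-0.14,0,0,0,1],[0,0,-0.14,0,0,0,1]],
  ],
)

```text
time_s: 17.17
position: [0.5018, 0.3016, 0.0678]
tcp_rot: [[-0.037, 0.999, -0.001], [0.999, 0.037, -0.0], [-0.0, -0.001, -1.0]]
force: [-0.6, -0.2, -7.8]
opening: 0.735
grasp_force: 29.9
```

The far trap weighs about 7.8 N, so it is the flooded one. I'll lift it out and carry it over the plinth.

Call:
carry_out(
  deltas=[
    [[0,0,-0.05,0,0,0,1],[0,0,-0.12,0,0,0,1],[0,0,-0.21,0,0,0,1],[0,0,-0.31,0,0,0,1],[0,0,-0.41,0,0,0,1],[0,0,-0.51,0,0,0,1],[0,0,-0.61,0,0,0,1],[0,0,-0.68,0,0,0,1],[0,0,-0.72,0,0,0,1],[0,0,-0.74,0,0,0,1]],
  ],
)

```text
time_s: 18.0
position: [0.5024, 0.3019, 0.1806]
tcp_rot: [[-0.038, 0.999, 0.002], [0.999, 0.038, 0.001], [0.001, 0.002, -1.0]]
force: [-0.3, 0.9, -8.3]
opening: 0.732
grasp_force: 29.9
```

Call:
carry_out(
  deltas=[
    [[-0.03,0.004,0,0,0,0,1],[-0.08,0.01,0,0,0,0,1],[-0.15,0.02,0,0,0,0,1],[-0.22,0.03,0,0,0,0,1],[-0.3,0.04,0,0,0,0,1],[-0.38,0.05,0,0,0,0,1],[-0.46,0.06,0,0,0,0,1],[-0.54,0.07,0,0,0,0,1],[-0.61,0.077,0,0,0,0,1],[-0.674,0.082,0,0,0,0,1]],
  ],
)

```text
time_s: 18.83
position: [0.5184, 0.1997, 0.1791]
tcp_rot: [[-0.037, 0.999, 0.0], [0.999, 0.037, -0.0], [-0.0, 0.0, -1.0]]
force: [0.2, -0.4, -8.7]
opening: 0.729
grasp_force: 29.9
```

Call:
carry_out(
  deltas=[
    [[-0.07,0.008,0,0,0,0,1],[-0.14,0.016,0,0,0,0,1],[-0.21,0.025,0,0,0,0,1],[-0.28,0.033,0,0,0,0,1],[-0.35,0.041,0,0,0,0,1],[-0.42,0.05,0,0,0,0,1],[-0.49,0.06,0,0,0,0,1],[-0.56,0.07,0,0,0,0,1],[-0.62,0.077,0,0,0,0,1],[-0.674,0.082,0,0,0,0,1]],
  ],
)

```text
time_s: 19.67
position: [0.5345, 0.0994, 0.1791]
tcp_rot: [[-0.037, 0.999, 0.0], [0.999, 0.037, -0.0], [-0.0, 0.0, -1.0]]
force: [-0.3, 0.1, -8.6]
opening: 0.737
grasp_force: 29.9
```

Call:
carry_out(
  deltas=[
    [[-0.07,0.008,0,0,0,0,1],[-0.14,0.016,0,0,0,0,1],[-0.21,0.025,0,0,0,0,1],[-0.28,0.033,0,0,0,0,1],[-0.35,0.041,0,0,0,0,1],[-0.42,0.05,0,0,0,0,1],[-0.5,0.06,0,0,0,0,1],[-0.58,0.07,0,0,0,0,1],[-0.64,0.077,0,0,0,0,1],[-0.674,0.082,0,0,0,0,1]],
  ],
)

```text
time_s: 20.5
position: [0.5507, -0.0018, 0.1791]
tcp_rot: [[-0.036, 0.999, 0.001], [0.999, 0.036, -0.001], [-0.001, 0.001, -1.0]]
force: [-0.2, -0.2, -7.5]
opening: 0.734
grasp_force: 29.9
```

Call:
carry_out(
  deltas=[
    [[0,0,0.03,0,0,0,1],[0,0,0.1,0,0,0,1],[0,0,0.18,0,0,0,1],[0,0,0.26,0,0,0,1],[0,0,0.34,0,0,0,1],[0,0,0.42,0,0,0,1],[0,0,0.5,0,0,0,1],[0,0,0.56,0,0,0,1],[0,0,0.6,0,0,0,1],[0,0,0.6,0,0,0,1]],
  ],
)

```text
time_s: 21.33
position: [0.5491, 0.0006, 0.0873]
tcp_rot: [[-0.038, 0.999, -0.003], [0.999, 0.038, 0.001], [0.001, -0.003, -1.0]]
force: [0.1, 0.2, -9.0]
opening: 0.736
grasp_force: 29.9
```

Call:
carry_out(
  deltas=[
    [[0,0,0.03,0,0,0,1],[0,0,0.08,0,0,0,1],[0,0,0.13,0,0,0,1],[0,0,0.17,0,0,0,1],[0,0,0.21,0,0,0,1],[0,0,0.24,0,0,0,1],[0,0,0.27,0,0,0,1],[0,0,0.285,0,0,0,1],[0,0,0.295,0,0,0,1],[0,0,0.3,0,0,0,1]],
  ],
)

```text
time_s: 22.17
position: [0.5503, -0.0, 0.0439]
tcp_rot: [[-0.037, 0.999, -0.0], [0.999, 0.037, 0.0], [0.0, -0.0, -1.0]]
force: [1.0, -0.8, -8.0]
opening: 0.73
grasp_force: 29.9
```

Call:
carry_out(
  deltas=[
    [[0,0,0.003,0,0,0,1],[0,0,0.006,0,0,0,1],[0,0,0.009,0,0,0,1],[0,0,0.012,0,0,0,1],[0,0,0.012,0,0,0,1],[0,0,0.012,0,0,0,1],[0,0,0.012,0,0,0,1],[0,0,0.012,0,0,0,1],[0,0,0.012,0,0,0,1],[0,0,0.012,0,0,0,1]],
  ],
)

```text
time_s: 23.0
position: [0.5503, -0.0, 0.0423]
tcp_rot: [[-0.038, 0.999, 0.0], [0.999, 0.038, -0.0], [-0.0, 0.0, -1.0]]
force: [0.0, 1.0, -7.6]
opening: 0.73
grasp_force: 29.9
```

Still hanging, so I'll lower a bit more until contact.

Call:
carry_out(
  deltas=[
    [[0,0,0.002,0,0,0,1],[0,0,0.004,0,0,0,1],[0,0,0.006,0,0,0,1],[0,0,0.008,0,0,0,1],[0,0,0.01,0,0,0,1],[0,0,0.012,0,0,0,1],[0,0,0.012,0,0,0,1],[0,0,0.012,0,0,0,1],[0,0,0.012,0,0,0,1],[0,0,0.012,0,0,0,1]],
  ],
)

```text
time_s: 23.83
position: [0.5503, -0.0, 0.0413]
tcp_rot: [[-0.038, 0.999, 0.0], [0.999, 0.038, -0.0], [-0.0, 0.0, -1.0]]
force: [-3.5, 0.2, 5.7]
opening: 0.73
grasp_force: 29.9
```

Call:
carry_out(
  deltas=[
    [[0,0,0,0,0,0,-1],[0,0,0,0,0,0,-1],[0,0,0,0,0,0,-1],[0,0,0,0,0,0,-1],[0,0,0,0,0,0,-1],[0,0,-0.06,0,0,0,-1],[0,0,-0.18,0,0,0,-1],[0,0,-0.32,0,0,0,-1],[0,0,-0.44,0,0,0,-1],[0,0,-0.5,0,0,0,-1]],
  ],
)

```text
time_s: 24.67
position: [0.5516, -0.0002, 0.118]
tcp_rot: [[-0.038, 0.999, 0.004], [0.999, 0.038, -0.001], [-0.001, 0.004, -1.0]]
force: [-0.1, -0.7, -0.1]
opening: 0.995
grasp_force: 0.0
```

Call:
carry_out(
  deltas=[
    [[0,0,0,0,0,-0.01,-1],[0,0,0,0,0,-0.03,-1],[0,0,0,0,0,-0.05,-1],[0,0,0,0,0,-0.065,-1],[0,0,0,0,0,-0.08,-1],[0,0,0,0,0,-0.095,-1],[0,0,0,0,0,-0.11,-1],[0,0,0,0,0,-0.125,-1],[0,0,0,0,0,-0.125,-1],[0,0,0,0,0,-0.125,-1]],
  ],
)

```text
time_s: 25.5
position: [0.5502, 0.0, 0.1155]
tcp_rot: [[-0.731, 0.682, -0.0], [0.682, 0.731, 0.0], [0.0, -0.0, -1.0]]
force: [1.5, -0.2, 0.1]
opening: 1.001
grasp_force: 0.0
```

Call:
carry_out(
  deltas=[
    [[0,0,0,0,0,-0.015,-1],[0,0,0,0,0,-0.03,-1],[0,0,0,0,0,-0.05,-1],[0,0,0,0,0,-0.065,-1],[0,0,0,0,0,-0.08,-1],[0,0,0,0,0,-0.095,-1],[0,0,0,0,0,-0.11,-1],[0,0,0,0,0,-0.125,-1],[0,0,0,0,0,-0.125,-1],[0,0,0,0,0,-0.125,-1]],
  ],
)

```text
time_s: 26.33
position: [0.5502, 0.0, 0.1155]
tcp_rot: [[-0.999, -0.034, -0.0], [-0.034, 0.999, 0.0], [0.0, 0.0, -1.0]]
force: [0.2, 0.2, -0.3]
opening: 1.004
grasp_force: 0.0
```

```bash
python3 - <<'E'
from h import *
from rig import capture
import cv2
im=capture("side")
cv2.imwrite("pics/s2.png",im[:,:,::-1])
E
```

```text
(no output)
```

View pics/s2.png

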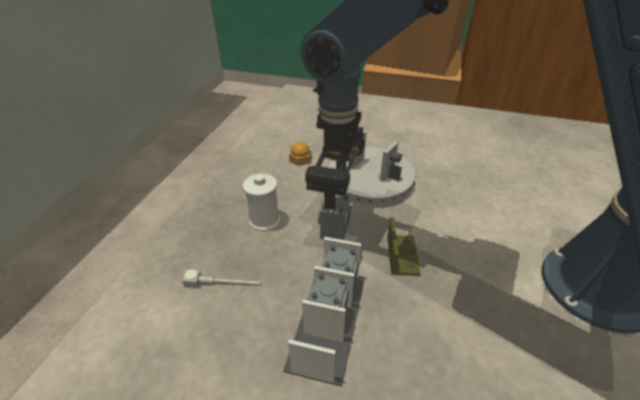

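The trap stands upright on the plinth at about (335,218) with the fingers above it. The other two traps are still in their bays and the bystanders have not moved. Next I grip the flat sides.

Call:
carry_out(
  deltas=[
    [[0,0,0.04,0,0,0,-1],[0,0,0.1,0,0,0,-1],[0,0,0.17,0,0,0,-1],[0,0,0.24,0,0,0,-1],[0,0,0.31,0,0,0,-1],[0,0,0.38,0,0,0,-1],[0,0,0.44,0,0,0,-1],[0,0,0.475,0,0,0,-1],[0,0,0.49,0,0,0,-1],[0,0,0.49,0,0,0,-1]],
  ],
)

```text
time_s: 27.22
position: [0.5499, 0.0001, 0.0412]
tcp_rot: [[-0.999, -0.037, -0.001], [-0.037, 0.999, 0.0], [0.001, 0.0, -1.0]]
force: [-0.7, 0.3, 0.1]
opening: 1.004
grasp_force: 0.0
```

Call:
carry_out(
  deltas=[
    [[0,0,0,0,0,0,1],[0,0,0,0,0,0,1],[0,0,0,0,0,0,1],[0,0,0,0,0,0,1],[0,0,0,0,0,0,1],[0,0,0,0,0,0,1],[0,0,0,0,0,0,1],[0,0,0,0,0,0,1],[0,0,0,0,0,0,1],[0,0,0,0,0,0,1]],
  ],
)

```text
time_s: 28.05
position: [0.5502, 0.0009, 0.0424]
tcp_rot: [[-0.999, -0.037, 0.0], [-0.037, 0.999, 0.001], [-0.0, 0.001, -1.0]]
force: [-0.5, 4.9, 4.9]
opening: 0.64
grasp_force: 29.9
```

Call:
carry_out(
  deltas=[
    [[0,0,-0.03,0,0,0,1],[0,0,-0.09,0,0,0,1],[0,0,-0.17,0,0,0,1],[0,0,-0.27,0,0,0,1],[0,0,-0.38,0,0,0,1],[0,0,-0.5,0,0,0,1],[0,0,-0.62,0,0,0,1],[0,0,-0.74,0,0,0,1],[0,0,-0.86,0,0,0,1],[0,0,-0.95,0,0,0,1]],
  ],
)

```text
time_s: 28.88
position: [0.5494, -0.0005, 0.1853]
tcp_rot: [[-0.999, -0.038, -0.001], [-0.038, 0.999, -0.001], [0.001, -0.001, -1.0]]
force: [1.2, 0.3, -8.7]
opening: 0.646
grasp_force: 29.9
```

Call:
carry_out(
  deltas=[
    [[0,0,-0.02,0,0,0.005,1],[0,0,-0.03,0,0,0.01,1],[0,0,-0.04,0,0,0.018,1],[0,0,-0.05,0,0,0.026,1],[0,0,-0.05,0,0,0.034,1],[0,0,-0.05,0,0,0.042,1],[0,0,-0.05,0,0,0.05,1],[0,0,-0.05,0,0,0.056,1],[0,0,-0.05,0,0,0.06,1],[0,0,-0.05,0,0,0.06,1]],
  ],
)

```text
time_s: 29.72
position: [0.5488, -0.0004, 0.1911]
tcp_rot: [[-0.943, 0.333, -0.003], [0.333, 0.943, -0.0], [0.003, -0.001, -1.0]]
force: [-0.9, 0.1, -7.9]
opening: 0.644
grasp_force: 29.9
```

Call:
carry_out(
  deltas=[
    [[-0.005,-0.03,0,0,0,0,1],[-0.014,-0.09,0,0,0,0,1],[-0.026,-0.17,0,0,0,0,1],[-0.038,-0.25,0,0,0,0,1],[-0.05,-0.33,0,0,0,0,1],[-0.062,-0.41,0,0,0,0,1],[-0.075,-0.5,0,0,0,0,1],[-0.088,-0.585,0,0,0,0,1],[-0.1,-0.665,0,0,0,0,1],[-0.112,-0.744,0,0,0,0,1]],
  ],
)

```text
time_s: 30.55
position: [0.5286, -0.1124, 0.192]
tcp_rot: [[-0.943, 0.334, 0.0], [0.334, 0.943, -0.0], [-0.0, -0.0, -1.0]]
force: [-0.4, -0.2, -8.3]
opening: 0.644
grasp_force: 29.9
```

Call:
carry_out(
  deltas=[
    [[-0.014,-0.09,0,0,0,0,1],[-0.027,-0.18,0,0,0,0,1],[-0.04,-0.27,0,0,0,0,1],[-0.054,-0.36,0,0,0,0,1],[-0.068,-0.45,0,0,0,0,1],[-0.081,-0.54,0,0,0,0,1],[-0.093,-0.62,0,0,0,0,1],[-0.103,-0.685,0,0,0,0,1],[-0.11,-0.73,0,0,0,0,1],[-0.112,-0.744,0,0,0,0,1]],
  ],
)

```text
time_s: 31.38
position: [0.5076, -0.2231, 0.192]
tcp_rot: [[-0.943, 0.334, 0.0], [0.334, 0.943, -0.001], [-0.001, -0.0, -1.0]]
force: [0.2, 0.4, -8.8]
opening: 0.64
grasp_force: 29.9
```

Call:
carry_out(
  deltas=[
    [[0,0,0,0,0,0,1],[0,0,0,0,0,0,1],[0,0,0,0,0,0,1],[0,0,0,0,0,0,1],[0,0,0,0,0,0,1],[0,0,0,0,0,0,1],[0,0,0,0,0,0,1],[0,0,0,0,0,0,1],[0,0,0,0,0,0,1],[0,0,0,0,0,0,1]],
  ],
)

```text
time_s: 32.22
position: [0.5076, -0.2216, 0.1919]
tcp_rot: [[-0.943, 0.333, -0.0], [0.333, 0.943, 0.0], [0.0, 0.0, -1.0]]
force: [0.1, 0.3, -7.7]
opening: 0.64
grasp_force: 29.9
```

```bash
python3 - <<'E'
from h import *
from rig import capture
import cv2
s=telemetry.read_state();print(s["position"],s["joint_positions"])
im=capture("wrist");cv2.imwrite("pics/w3.png",im[:,:,::-1])
E
```

```text
[ 0.5076 -0.2216  0.1919] [ -35.149    26.9985   94.2457   -0.0003   58.7604 -105.6984]
```

View pics/w3.png

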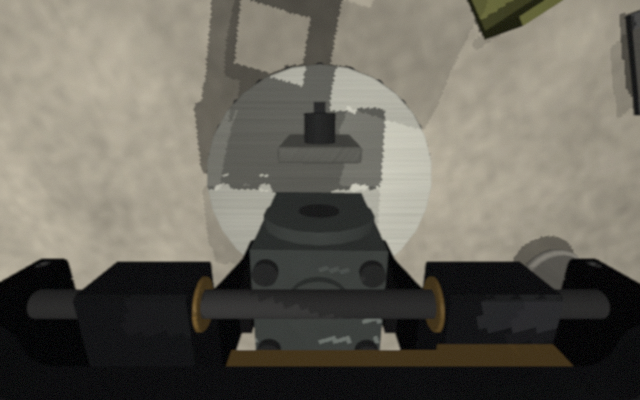

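The near plate shows with its top inner edge at row 149, columns 278–361, level in the image. The trap is centred at about column 319. I'll check the numbers.

```bash
python3 - <<'E'
from h import *
s=telemetry.read_state();c=camera_info("wrist")
T=np.eye(4);T[:3,:3]=s["tcp_rot"];T[:3,3]=s["position"];M=T@c["T_tool_cam"]
for q in((278,149),(361,149),(283,136),(356,136)):
    p=ray(0,q,.125,M,c["mtx"]);print(p,(s["tcp_rot"].T@(np.r_[p,0]-np.r_[s["position"][:2],0]))[:2])
E
```

```text
[ 0.4494 -0.2322] [ 0.0514 -0.0293]
[ 0.469  -0.1769] [0.0513 0.0294]
[ 0.4421 -0.2255] [ 0.0604 -0.0255]
[ 0.4591 -0.1775] [0.0604 0.0255]
```

Edge at 51.4 mm against a nominal 52 mm, with y centred, so the alignment is good. Lowering.

Call:
carry_out(
  deltas=[
    [[0,0,0.03,0,0,0,1],[0,0,0.09,0,0,0,1],[0,0,0.17,0,0,0,1],[0,0,0.26,0,0,0,1],[0,0,0.35,0,0,0,1],[0,0,0.44,0,0,0,1],[0,0,0.53,0,0,0,1],[0,0,0.62,0,0,0,1],[0,0,0.68,0,0,0,1],[0,0,0.71,0,0,0,1]],
  ],
)

```text
time_s: 33.1
position: [0.5068, -0.2211, 0.0835]
tcp_rot: [[-0.943, 0.333, -0.003], [0.333, 0.943, 0.002], [0.003, 0.001, -1.0]]
force: [-0.5, 0.2, -8.6]
opening: 0.646
grasp_force: 29.9
```

Call:
carry_out(
  deltas=[
    [[0,0,0.01,0,0,0,1],[0,0,0.018,0,0,0,1],[0,0,0.024,0,0,0,1],[0,0,0.03,0,0,0,1],[0,0,0.035,0,0,0,1],[0,0,0.04,0,0,0,1],[0,0,0.042,0,0,0,1],[0,0,0.042,0,0,0,1],[0,0,0.042,0,0,0,1],[0,0,0.042,0,0,0,1]],
  ],
)

```text
time_s: 33.93
position: [0.5076, -0.2217, 0.0792]
tcp_rot: [[-0.943, 0.333, 0.0], [0.333, 0.943, -0.0], [-0.0, -0.0, -1.0]]
force: [0.3, 0.1, -8.1]
opening: 0.646
grasp_force: 29.9
```

Call:
carry_out(
  deltas=[
    [[0,0,0.003,0,0,0,1],[0,0,0.006,0,0,0,1],[0,0,0.009,0,0,0,1],[0,0,0.012,0,0,0,1],[0,0,0.014,0,0,0,1],[0,0,0.016,0,0,0,1],[0,0,0.016,0,0,0,1],[0,0,0.016,0,0,0,1],[0,0,0.016,0,0,0,1],[0,0,0.016,0,0,0,1]],
  ],
)

```text
time_s: 34.77
position: [0.5076, -0.2217, 0.0773]
tcp_rot: [[-0.943, 0.333, 0.0], [0.333, 0.943, -0.0], [-0.0, -0.0, -1.0]]
force: [-2.8, 2.6, 4.1]
opening: 0.639
grasp_force: 29.9
```

Contact made. Releasing and backing off.

Call:
carry_out(
  deltas=[
    [[0,0,0,0,0,0,-1],[0,0,0,0,0,0,-1],[0,0,0,0,0,0,-1],[0,0,0,0,0,0,-1],[0,0,0,0,0,0,-1],[0,0,0,0,0,0,-1],[0,0,-0.03,0,0,0,-1],[0,0,-0.1,0,0,0,-1],[0,0,-0.2,0,0,0,-1],[0,0,-0.3,0,0,0,-1]],
  ],
)

```text
time_s: 35.6
position: [0.5075, -0.2216, 0.1227]
tcp_rot: [[-0.943, 0.333, -0.0], [0.333, 0.943, 0.0], [0.0, 0.0, -1.0]]
force: [0.2, 0.1, -0.5]
opening: 1.0
grasp_force: 0.0
```

Call:
carry_out(
  deltas=[
    [[0,0,-0.1,0,0,0,-1],[0,0,-0.2,0,0,0,-1],[0,0,-0.35,0,0,0,-1],[0,0,-0.5,0,0,0,-1],[0,0,-0.65,0,0,0,-1],[0,0,-0.8,0,0,0,-1],[0,0,-0.9,0,0,0,-1],[0,0,-0.9,0,0,0,-1],[0,0,-0.9,0,0,0,-1],[0,0,-0.9,0,0,0,-1]],
  ],
)

```text
time_s: 36.43
position: [0.5069, -0.2212, 0.2562]
tcp_rot: [[-0.943, 0.333, -0.001], [0.333, 0.943, 0.001], [0.001, 0.0, -1.0]]
force: [0.4, -0.1, -0.7]
opening: 0.997
grasp_force: 0.0
```

```bash
python3 - <<'E'
from h import *
from rig import capture
import cv2
s=telemetry.read_state();print(s["position"],s["force"])
im=capture("side");t=capture("wrist");cv2.imwrite("pics/s4.png",np.hstack([im[:,120:500],t[:,120:520]])[:,:,::-1])
E
```

```text
[ 0.5069 -0.2212  0.2562] [ 0.3736 -0.1374 -0.6789]
```

View pics/s4.png

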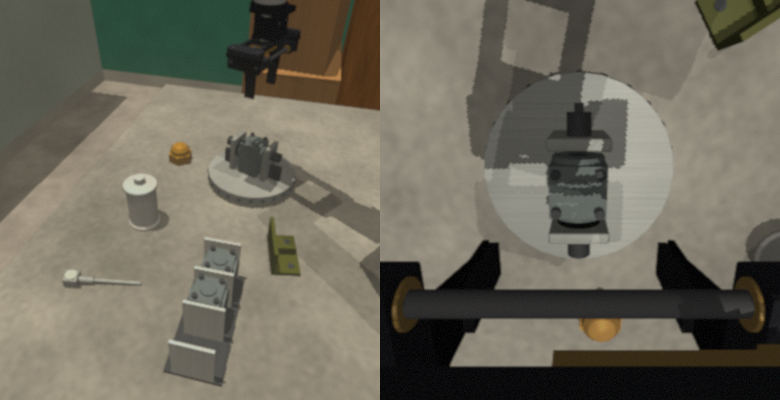

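The trap stands upright between the plates at about (577,188) in the wrist half, flanges facing both plates. The other two traps and the bystanders are in place.

```bash
python3 -c "
from rig import job;print(job.hand_in())"
```

```text
the job is handed in; nothing more can be done
None
```

The flooded trap (about 8 N, from the bay farthest to the robot's left) stands upright between the clamp plates with its flanges facing them, the other two are back in their bays, no bystander was disturbed, and the job is handed in at about 36 s; no verdict was returned.

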